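# Take the red hearing-aid holder off its track for rinsing

### The arm

A 6-joint arm with a two-finger parallel gripper is mounted at the origin on the work surface. World frame = base frame: x ahead of the robot, y to its left, z up, the work surface at z = 0. Lengths are in mm, angles in rad, forces in N, time in s.
With the tool pointing down it reaches from about 350 to 875 mm from the base axis. Payload 4.2 kg.
Tool frame: the origin (TCP) lies on the mounting face of the last link; the fingertips stand 173 mm ahead of it and the grasp point (between the pads) lies 155 mm ahead of it; z points along the fingers, y is the line along which they close (so a half turn about z gives the same grasp; the last joint's range is limited). The gripper opens to 85 mm and grips with 20 to 120 N. Pads are 22 mm wide; open, the fingers measure 114 mm over their backs; the gripper's body (76 mm by 85 mm) begins 54 mm behind the grasp point. The pads swing forward as they close: fully open they stand 13 mm farther back than shut.
Start: joints at [1.529, 0.385, 0.008, 0, -1.194, -0.259], TCP at [185.145, 596.926, 404.712] pointing down, gripper open.
Joint ranges: [-3.14, 3.14], [-1.21, 2.06], [-1.07, 1.41], [-3.16, 2.05], [-2.99, -0.16], [-3.1, 3.1]. Speed limits (rad/s): [2.79, 2.79, 3.14, 3.14, 3.14, 3.14].

### API

Orientations are given as a unit quaternion [x, y, z, w].
In Python, from bench import arm gives the robot as it stands.
- The arm moves only by the tool carry_out, never from a script. Its argument "rows" is a list of rows, each a list of 7 numbers: the shift along the tool's x, y, z as a fraction of full scale, then the turn, a rotation vector about the tool's x, y, z as a fraction of full scale, then the opening, from -1 (shut) to 1 (fully open). A call has 1 to 12 rows; each row is the pose to reach, as a shift and turn from the pose commanded when the call began, along the tool's axes at that moment, turning the shorter way round; what a row does not reach only later rows make up. Full scale, the value 1, is 20 cm for a shift and pi rad for a turn. A row lasts 1/8 s, in which the tool goes at most 62.5 mm and 10.7 degrees, less where a joint would pass 70% of its speed; a pose out of reach is approached as far as the arm can. A call with a number of a shift or a turn outside -1 to 1 is refused whole. A call with a gripper value outside its range is refused whole. The fingers move at their own pace and stop on an object; the grip force is fixed at half the most. Time passes only in rows, so rows that repeat a pose let the fingers close. It gives the time, the measured TCP pose, the force, the opening and the grip force at its end, in the units of the state.
- arm.read_state(): the state, without advancing time (a new reading comes with each control period).
- arm.get_image(name): name is "scene" or "top" or "wrist"; returns (picture, depth): 420x560x3 uint8, red, green, blue; 420x560 float32, mm along the optical axis (not along the pixel's ray), 0 where there is no reading.
- arm.calibration(name): a dict with "mtx" (3x3 intrinsics, pixels), "cam_to_world" (4x4, takes a point from camera to world coordinates). Camera axes: x right, y up, looking along -z (the intrinsics and any distortion apply to the point x, -y, -z); pixel columns grow to the right and rows downward; lengths in mm; the calibration is good to about 2 mm. A picture is of the moment at which its call begins: read the wrist's pose just before it. calibration takes no time and is no camera call; for the wrist camera it gives the pose at the moment of the call.
- arm.job_done(): hands the job in; it is judged then, once.
The state is a dict: "clock": time; "joints": joint angles; "joint_vel": joint speeds; "joint_efforts": joint torques, N m; "position": TCP position; "ee_rot": TCP orientation; "contact_force": force on the tool from outside, world axes, zero at the start; "wrist_torque": the same for the moment, N m; "gripper_width": finger opening in mm; "grasp_force": force on a finger pad.
Only numpy, scipy, OpenCV 4.12 (cv2) and the standard library are available. Lean on these libraries where they do the work, as an engineer would, in place of code of your own. Each camera call takes 0.05 s, during which the arm holds its last target. There are 200 camera calls.

### The job

The red hearing-aid holder needs rinsing: slide it along its track to the open end of the rack, lift it off there and stand it upright in the grey dish. Let go of it, and leave the blue holder where it is in its own track and the dish where it stands.

Things in the scene. Friction and masses are not known exactly. Their poses are not given: they have to be found in the camera images.
- red_holder_grip (a point): Red holder, to be moved, 60 g, in either track: steel T-foot 26 (x) x 30 (y) x 5 mm, 10 mm wide stem, above it a flat-sided grip block 24 (x) x 30 (y) x 48 mm tall, two 8 mm prongs on top. Point: middle of the block, 40 mm above the foot's underside. y along the track, z up. Slides freely: foot has 3 mm play each side, 4 mm upward; the track's lips stop it being pulled up through them.
- blue_holder_grip (a point): Blue holder, to be left alone, in the other track: same shape, size, point and axes as the red one, with a beige hearing aid lying between its prongs.
- rack: White plate fixed to the sill, 160 (x) x 170 (y) x 8 mm, origin centre of underside. Two aluminium T-tracks along its y, centre lines x = -50 and +50 mm, 40 mm wide, top 21 mm above sill. Open at y = +85 mm (holder wholly free when its centre is past y = +100; bare sill beyond), closed at y = -85 by black stops 26 mm high. A seated holder's point is 48 mm above the sill.
- dish_floor (a point): Grey round ceramic dish, 152 mm across the rim, 22 mm high, loose, 0.5 kg. Point: centre of its flat inner floor (120 mm across), 6 mm above the sill. A holder standing in it has its own point 40 mm above this one.
Things that resemble listed ones, but are neither listed nor needed, are in the scene too. What is shaped like the part that bears red_holder_grip but turquoise is not meant. Leave any yellow look-alike of the rack alone.

How it is judged (in metres and radians):
On the way:
1. the red holder has been slid along to the open end of its track, its centre past the end at track height (y of red_holder_grip in the frame of rack between 0.087 and 0.17 m and z of red_holder_grip in the frame of rack below 0.063 m and x of red_holder_grip in the frame of rack between -0.085 and 0.085 m).
At the end, for the whole second after the job is handed in: The red holder stands released and still in the grey dish: its centre within 55 mm of the dish's centre, its foot on the dish floor, upright within about 11 degrees; the blue holder is within 20 mm and the dish within 40 mm of where it was (horizontal distance between red_holder_grip and dish_floor below 0.055 m and z of red_holder_grip in the frame of dish_floor between 0.03 and 0.05 m and angle between red_holder_grip's own z axis and vertical below 0.2 rad and distance of blue_holder_grip from where it was at the start of the episode below 0.02 m and distance of dish_floor from where it was at the start of the episode below 0.04 m and linear speed of red_holder below 0.02 m/s); the robot touches nothing.
It fails at once if the blue holder is moved more than 20 mm (distance of blue_holder_grip from where it was at the start of the episode above 0.02 m).
It fails at once if the dish is pushed more than 40 mm (distance of dish_floor from where it was at the start of the episode above 0.04 m).
It also fails if it takes over 43 s, if anything falls off the work surface, if the arm or the gripper's body presses on something with over 40 N, if the wrist force passes 120 N, or if a joint passes its speed limit or range.

## Working session

There is one attempt and no reset: what is moved stays moved. The work goes in short steps, Python scripts to look and compute and a tool call to move; the robot and the scene stay as the last step left them, time stands still between calls to the robot, and variables do not carry over. Pictures are saved under pics/ and viewed, at most 10 in all, crops included, and the job is handed in when it is done.

Besides the shell and the picture viewer there is one more tool, called after ">>>" as name(argument=value, ...) on one line, values as JSON. carry_out: Moves the arm, as the interface text tells. Its arguments: {"type":"object","properties":{"rows":{"type":"array"}},"required":["rows"]}

```bash
ls; mkdir -p pics
python3 - <<'E'
from bench import arm
import cv2,numpy as np
s=arm.read_state();print(s)
for n in("scene","top"):
    p,d=arm.get_image(n);np.savez(f'{n}0.npz',p=p,d=d,**{k:np.array(v) for k,v in arm.calibration(n).items()})
    cv2.imwrite(f'pics/{n}0.png',p[:,:,::-1])
    print(n,arm.calibration(n))
E
```

```text
pics
{'clock': 0.0, 'joints': array([ 1.52860422e+00,  3.85546395e-01,  6.60074047e-03, -4.92257358e-04,
       -1.19400151e+00, -2.58584904e-01]), 'joint_vel': array([-3.81638559e-04,  3.86852799e-04,  8.13565558e-05, -7.12460390e-04,
        3.91379355e-04, -4.01056257e-04]), 'joint_efforts': array([-2.10558346e-04, -3.92282939e+01,  1.88401669e+01,  4.18632299e+00,
       -4.51522123e-03, -1.06094323e-06]), 'position': array([185.07816896, 596.74298098, 403.61848655]), 'ee_rot': array([ 9.88698739e-01, -1.49911954e-01, -1.11297795e-04,  1.09383221e-03]), 'contact_force': array([-0.3006358 ,  0.43975546,  0.15937536]), 'wrist_torque': array([ 0.02583835, -0.00021045, -0.00395627]), 'grasp_force': 0.0, 'gripper_width': 85.20516381594295}
scene {'mtx': array([[432.69703174,   0.        , 277.39833229],
       [  0.        , 432.69703174, 203.43674737],
       [  0.        ,   0.        ,   1.        ]]), 'cam_to_world': array([[ 2.65554076e-01, -5.62629608e-01,  7.82897795e-01,
         1.15688104e+03],
       [ 9.63972521e-01,  1.67947510e-01, -2.06277999e-01,
        -2.28734730e+02],
       [-1.54276256e-02,  8.09469924e-01,  5.86958628e-01,
         5.74177029e+02],
       [ 0.00000000e+00,  0.00000000e+00,  0.00000000e+00,
         1.00000000e+00]])}
top {'mtx': array([[471.89754955,   0.        , 277.69847947],
       [  0.        , 471.89754955, 211.72542007],
       [  0.        ,   0.        ,   1.        ]]), 'cam_to_world': array([[-2.67300133e-02,  9.98690174e-01, -4.36284561e-02,
         4.04245307e+02],
       [-9.99373175e-01, -2.56839467e-02,  2.43637565e-02,
        -1.60112056e+01],
       [ 2.32112933e-02,  4.42523522e-02,  9.98750702e-01,
         1.19888131e+03],
       [ 0.00000000e+00,  0.00000000e+00,  0.00000000e+00,
         1.00000000e+00]])}
```

View pics/scene0.png

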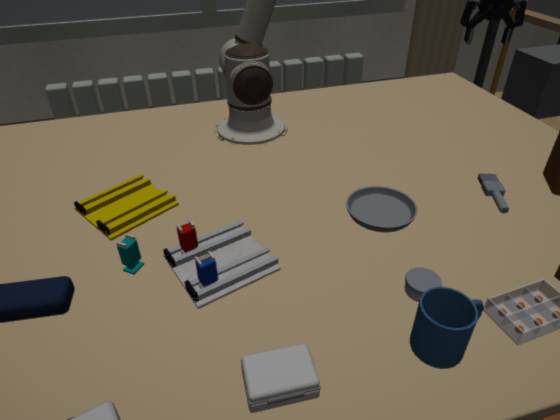

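View pics/top0.png

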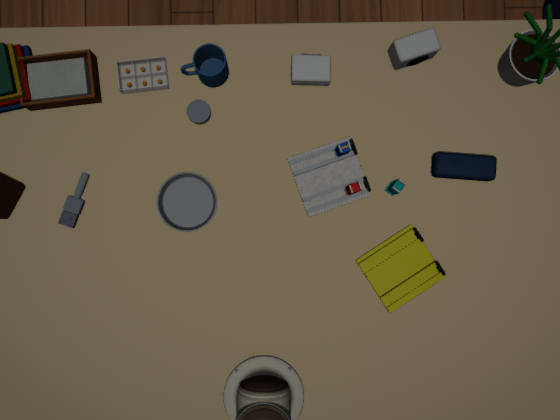

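The scene view shows the red holder at about (187,237), blue at (207,270), and the dish at (381,208). In the top view, red is at (354,188), blue at (345,147), the rack centre at (330,176) with black stops on the right and its open end on the left, and the dish at (187,201).

```bash
cat > h.py <<'E'
import numpy as np,cv2
def pts(p,d,K,T,mask):
    v,u=np.nonzero(mask&(d>0)); z=d[v,u]
    c=np.stack([(u-K[0,2])/K[0,0]*z,-(v-K[1,2])/K[1,1]*z,-z,np.ones_like(z)])
    return (T@c)[:3].T
def ray(u,v,K,T,h):
    r=T[:3,:3]@np.array([(u-K[0,2])/K[0,0],-(v-K[1,2])/K[1,1],-1]);o=T[:3,3]
    return o+r*(h-o[2])/r[2]
E
python3 - <<'E'
from h import *
for n in("top","scene"):
    z=np.load(n+'0.npz');p,d,K,T=z['p'],z['d'],z['mtx'],z['cam_to_world']
    h=cv2.cvtColor(p,cv2.COLOR_RGB2HSV);H,S,V=[h[...,i].astype(int) for i in range(3)]
    roi=np.zeros(d.shape,bool)
    if n=="top": roi[130:225,280:375]=1
    else: roi[215:310,155:290]=1
    for nm,m in(("red",((H<8)|(H>172))&(S>170)&(V>60)),("blue",(H>105)&(H<125)&(S>150)&(V>50))):
        P=pts(p,d,K,T,m&roi);Q=P[P[:,2]>30]
        print(n,nm,len(P),P.min(0).round(),P.max(0).round(),np.median(P,0).round())
        if n=="top":
            v,u=np.nonzero(m&roi)
            print(' ray ctr',u.mean(),v.mean(),ray(u.mean(),v.mean(),K,T,72).round(1))
    if n=="top":
        allp=pts(p,d,K,T,np.ones_like(roi)).reshape(-1,3)
        w=roi&(S<70)&(V>70)
        w=(cv2.morphologyEx(w.astype(np.uint8),cv2.MORPH_CLOSE,np.ones((9,9))))
        c=max(cv2.findContours(w,0,2)[0],key=cv2.contourArea);r=cv2.minAreaRect(c);b=cv2.boxPoints(r)
        print(r);B=np.array([ray(u,v,K,T,15) for u,v in b]);print(B.round(1),np.linalg.norm(np.diff(B,axis=0),axis=1),B.mean(0))
        w=(S<80)&(V>40);w2=np.zeros_like(w);w2[165:240,150:225]=1;w=(w&w2).astype(np.uint8)
        w=cv2.morphologyEx(w,cv2.MORPH_CLOSE,np.ones((5,5)));c=max(cv2.findContours(w,0,2)[0],key=cv2.contourArea)
        (u,v),R=cv2.minEnclosingCircle(c);print('dish',u,v,R,ray(u,v,K,T,22),ray(u+R,v,K,T,22)-ray(u,v,K,T,22),'floor',pts(p,d,K,T,(np.hypot(*np.meshgrid(np.arange(560)-u,np.arange(420)-v))<12)).mean(0))
E
```

```text
top red 68 [ 496. -242.   57.] [ 521. -217.   74.] [ 508. -232.   70.]
 ray ctr 355.1029411764706 187.11764705882354 [ 507.9 -231.3   72. ]
top blue 42 [ 594. -220.   59.] [ 618. -194.   74.] [ 601. -210.   70.]
 ray ctr 344.6046511627907 147.86046511627907 [ 603.5 -209.1   72. ]
((329.03924560546875, 176.29251098632812), (63.872276306152344, 67.91560363769531), 70.46334838867188)
[[ 592.3  -70.4   15. ]
 [ 646.6 -234.6   15. ]
 [ 492.1 -283.7   15. ]
 [ 438.9 -120.    15. ]] [172.93282669 162.10644824 172.12860164] [ 542.45852914 -177.16292219   15.        ]
dish 187.0 202.0 52.32600021362305 [485.67255567 180.29533725  22.        ] [  -3.27952568 -129.94612933    0.        ] floor [486.88343657 183.29887304   4.2874486 ]
scene red 87 [ 500. -249.   69.] [ 526. -220.   74.] [ 515. -233.   72.]
scene blue 83 [ 607. -227.   68.] [ 624. -198.   76.] [ 616. -211.   72.]
```

>>> carry_out(rows=[[0.95,0.75,0,0,0,0,0.5],[0.95,0.75,0,0,0,0,0.5],[0.95,0.75,0,0,0,0,0.5],[0.95,0.75,0,0,0,0,0.5],[0.95,0.75,0,0,0,0,0.5],[0.95,0.75,0,0,0,0,0.5]])

```text
clock: 0.85
position: [322.3, 397.4, 404.7]
ee_rot: [0.989, -0.15, -0.0, -0.0]
contact_force: [-0.5, 0.6, 0.7]
gripper_width: 63.9
grasp_force: 0.0
```

>>> carry_out(rows=[[1,0.8,0,0,0,0.304,0.5],[1,0.8,0,0,0,0.304,0.5],[1,0.8,0,0,0,0.304,0.5],[1,0.8,0,0,0,0.304,0.5],[1,0.8,0,0,0,0.304,0.5],[1,0.8,0,0,0,0.304,0.5],[1,0.8,0,0,0,0.304,0.5],[1,0.8,0,0,0,0.304,0.5]])

```text
clock: 1.85
position: [465.4, 186.5, 404.7]
ee_rot: [0.81, -0.586, -0.0, -0.0]
contact_force: [0.1, 0.3, 0.1]
gripper_width: 63.8
grasp_force: 0.0
```

>>> carry_out(rows=[[1,0.22,0,0,0,0,0.5],[1,0.22,0,0,0,0,0.5],[1,0.22,0,0,0,0,0.5],[1,0.22,0,0,0,0,0.5],[1,0.22,0,0,0,0,0.5]])

```text
clock: 2.48
position: [485.9, -18.8, 404.7]
ee_rot: [0.809, -0.588, 0.0, -0.0]
contact_force: [-0.2, 0.5, -0.1]
gripper_width: 64.4
grasp_force: 0.0
```

>>> carry_out(rows=[[1,0.22,0.2,0,0,0,0.5],[1,0.22,0.2,0,0,0,0.5],[1,0.22,0.2,0,0,0,0.5],[1,0.22,0.2,0,0,0,0.5],[1,0.22,0.2,0,0,0,0.5],[1,0.22,0.2,0,0,0,0.5]])

```text
clock: 3.22
position: [506.5, -220.8, 364.8]
ee_rot: [0.81, -0.587, 0.0, -0.0]
contact_force: [0.1, 0.2, -0.4]
gripper_width: 64.2
grasp_force: 0.0
```

Run:
```python
from bench import arm
from h import *
c=arm.calibration("wrist");K,T=c['mtx'],c['cam_to_world'];s=arm.read_state();p,d=arm.get_image("wrist")
np.savez('w1.npz',p=p,d=d,K=K,T=T);cv2.imwrite('pics/w1.png',p[:,:,::-1])
print(s['position'],s['ee_rot'],T.round(3))
h=cv2.cvtColor(p,cv2.COLOR_RGB2HSV);H,S,V=[h[...,i].astype(int) for i in range(3)]
m=((H<8)|(H>172))&(S>150)&(V>50)
P=pts(p,d,K,T,m);print(len(P),P.min(0),P.max(0))
Q=P[abs(P[:,2]-72)<4];r=cv2.minAreaRect(Q[:,:2].astype(np.float32));print(len(Q),Q.mean(0),r)
```

```text
[ 506.50721064 -220.75394713  364.84928751] [ 8.09943794e-01 -5.86507488e-01  4.99347896e-05 -1.21621247e-04] [[-9.50000e-01  2.99000e-01  9.20000e-02  5.28762e+02]
 [-3.13000e-01 -9.08000e-01 -2.79000e-01 -2.91536e+02]
 [ 0.00000e+00 -2.94000e-01  9.56000e-01  3.33781e+02]
 [ 0.00000e+00  0.00000e+00  0.00000e+00  1.00000e+00]]
917 [ 494.34459409 -249.93984432   33.41436099] [ 523.17385683 -218.0978006    74.07128971]
788 [ 508.68355382 -233.20451754   71.46888562] ((508.8602294921875, -234.50515747070312), (22.345457077026367, 27.320661544799805), 17.737010955810547)
```

View pics/w1.png

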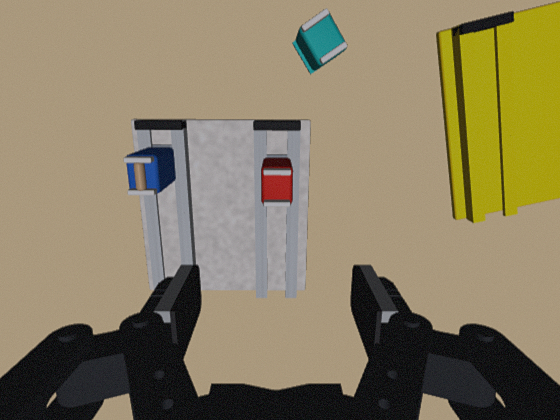

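The wrist view shows the red holder at (277,182), clear of blue at (150,172). It measures (508.8, -234.5), with its top at 71.5 mm (72 expected) and the yaw matching the tool.

>>> carry_out(rows=[[0.07,0.01,0.2,0,0,0,0.5],[0.07,0.01,0.4,0,0,0,0.5],[0.07,0.01,0.6,0,0,0,0.5],[0.07,0.01,0.79,0,0,0,0.5],[0.07,0.01,0.79,0,0,0,0.5],[0.07,0.01,0.79,0,0,0,-1],[0.07,0.01,0.79,0,0,0,-1],[0.07,0.01,0.79,0,0,0,-1],[0.07,0.01,0.79,0,0,0,-1],[0.07,0.01,0.79,0,0,0,-1],[0.07,0.01,0.79,0,0,0,-1]])

```text
clock: 4.65
position: [509.3, -236.2, 208.8]
ee_rot: [0.809, -0.587, 0.002, -0.001]
contact_force: [0.6, 2.6, 6.2]
gripper_width: 23.1
grasp_force: 58.9
```

>>> carry_out(rows=[[0,0,-0.01,0,0,0,-1],[-0.08,0,-0.01,0,0,0,-1],[-0.16,0,-0.01,0,0,0,-1],[-0.24,0,-0.01,0,0,0,-1],[-0.32,0,-0.01,0,0,0,-1],[-0.4,0,-0.01,0,0,0,-1],[-0.48,0,-0.01,0,0,0,-1],[-0.56,0,-0.01,0,0,0,-1],[-0.64,0,-0.01,0,0,0,-1],[-0.72,0,-0.01,0,0,0,-1],[-0.77,0,-0.01,0,0,0,-1],[-0.77,0,-0.01,0,0,0,-1]])

```text
clock: 6.15
position: [460.5, -89.1, 208.6]
ee_rot: [0.81, -0.587, -0.0, 0.0]
contact_force: [0.5, 0.2, -0.5]
gripper_width: 23.4
grasp_force: 58.7
```

Run:
```python
from bench import arm
from h import *
print(arm.read_state()['contact_force'])
for n in("scene",):
    c=arm.calibration(n);K,T=c['mtx'],c['cam_to_world'];p,d=arm.get_image(n)
    cv2.imwrite('pics/s2.png',cv2.resize(p[100:340,120:440,::-1],None,fx=2.4,fy=2.4))
    h=cv2.cvtColor(p,cv2.COLOR_RGB2HSV);H,S,V=[h[...,i].astype(int) for i in range(3)]
    P=pts(p,d,K,T,((H<8)|(H>172))&(S>150)&(V>50));P=P[P[:,0]<700];print(len(P),np.percentile(P,[3,50,97],axis=0).round())
```

```text
[ 0.48896983  0.23802818 -0.49916052]
21 [[ 452. -104.   33.]
 [ 463. -100.   72.]
 [ 487.  -81.   95.]]
```

View pics/s2.png

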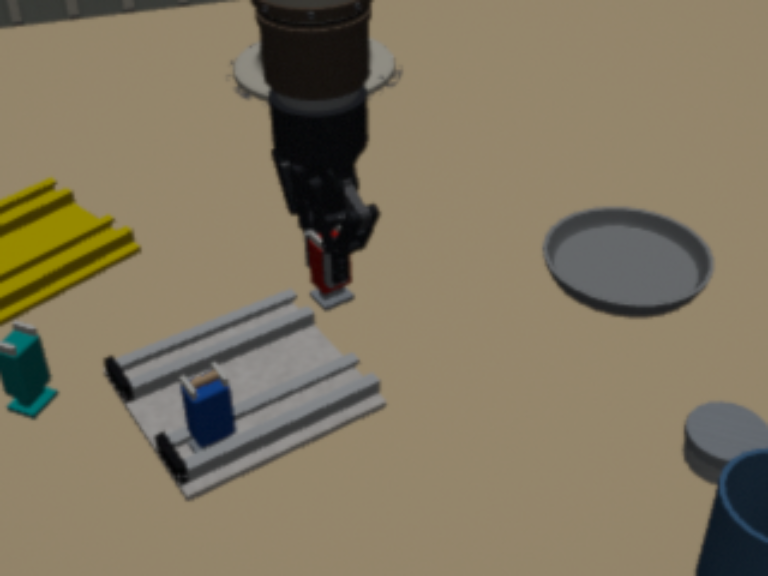

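The crop shows the red holder upright at (330,265), with its foot clear beyond the rack's open end. Blue is untouched at (208,410). Next I lift it and carry it to the dish.

>>> carry_out(rows=[[0,0,-0.15,0,0,0,-1],[0,0,-0.3,0,0,0,-1],[-0.1,-0.04,-0.3,0,0,0,-1],[-0.25,-0.11,-0.3,0,0,0,-1],[-0.4,-0.17,-0.3,0,0,0,-1],[-0.55,-0.24,-0.3,0,0,0,-1],[-0.62,-0.27,-0.3,0,0,0,-1]])

```text
clock: 7.08
position: [474.1, 45.8, 268.7]
ee_rot: [0.809, -0.587, 0.0, -0.0]
contact_force: [0.6, -0.4, -1.3]
gripper_width: 23.6
grasp_force: 58.9
```

>>> carry_out(rows=[[-0.15,-0.07,0,0,0,0,-1],[-0.3,-0.13,0,0,0,0,-1],[-0.45,-0.2,0,0,0,0,-1],[-0.56,-0.25,0,0,0,0,-1],[-0.62,-0.27,0,0,0,0,-1],[-0.62,-0.27,0,0,0,0,-1],[-0.62,-0.27,0,0,0,0,-1]])

```text
clock: 7.95
position: [486.4, 178.7, 268.6]
ee_rot: [0.809, -0.588, -0.0, 0.0]
contact_force: [0.5, -1.1, -0.4]
gripper_width: 23.2
grasp_force: 58.9
```

Run:
```python
from bench import arm
from h import *
print(arm.read_state()['position'])
p,d=arm.get_image("scene")
cv2.imwrite('pics/s3.png',cv2.resize(p[80:280,260:480,::-1],None,fx=2.8,fy=2.8))
```

```text
[486.37225648 178.68391079 268.56113139]
```

View pics/s3.png

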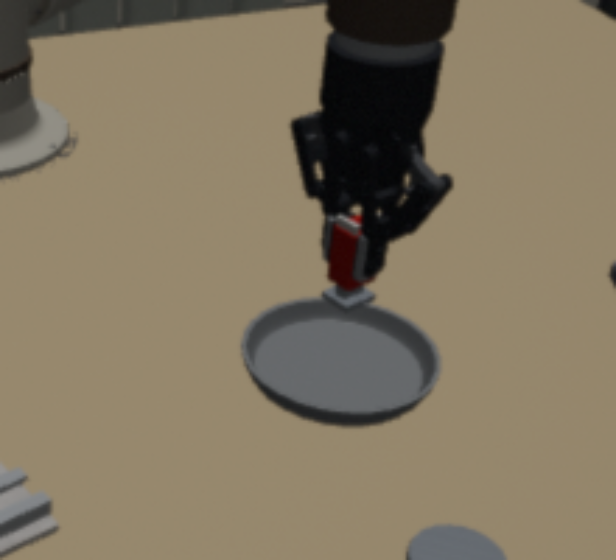

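The holder is upright in the grip with its foot at (348,293), 62 mm above the dish floor centre at (340,360). I'll lower it now.

>>> carry_out(rows=[[0,0,0.1,0,0,0,-1],[0,0,0.2,0,0,0,-1],[0,0,0.26,0,0,0,-1],[0,0,0.29,0,0,0,-1],[0,0,0.3,0,0,0,-1],[0,0,0.305,0,0,0,-1],[0,0,0.31,0,0,0,-1],[0,0,0.31,0,0,0,-1],[0,0,0.31,0,0,0,-1]])

```text
clock: 9.12
position: [486.6, 179.5, 206.9]
ee_rot: [0.809, -0.587, 0.0, -0.0]
contact_force: [0.3, -0.6, -0.8]
gripper_width: 23.5
grasp_force: 58.9
```

>>> carry_out(rows=[[0,0,0.005,0,0,0,-1],[0,0,0.01,0,0,0,-1],[0,0,0.01,0,0,0,-1]])

```text
clock: 9.5
position: [486.7, 179.6, 206.7]
ee_rot: [0.809, -0.587, 0.0, -0.0]
contact_force: [-4.6, -0.3, 13.4]
gripper_width: 23.5
grasp_force: 60.8
```

Contact at 13 N means the foot is seated on the floor. I'll ease up, release slowly and retreat.

>>> carry_out(rows=[[0,0,-0.008,0,0,0,-1],[0,0,-0.008,0,0,0,-0.35],[0,0,-0.008,0,0,0,-0.2],[0,0,-0.008,0,0,0,0],[0,0,-0.008,0,0,0,0.3],[0,0,-0.008,0,0,0,0.5],[0,0,-0.008,0,0,0,0.5],[0,0,-0.008,0,0,0,0.5]])

```text
clock: 10.5
position: [486.6, 179.5, 206.3]
ee_rot: [0.809, -0.587, 0.0, -0.0]
contact_force: [0.2, -0.6, 0.7]
gripper_width: 63.9
grasp_force: 0.0
```

>>> carry_out(rows=[[0,0,-0.1,0,0,0,0.5],[0,0,-0.3,0,0,0,0.5],[0,0,-0.5,0,0,0,0.5],[0,0,-0.75,0,0,0,0.5],[0,0,-0.75,0,0,0,0.5],[0,0,-0.75,0,0,0,0.5],[0,0,-0.75,0,0,0,0.5]])

```text
clock: 11.38
position: [486.3, 179.2, 355.0]
ee_rot: [0.809, -0.588, -0.001, 0.001]
contact_force: [0.3, 0.6, -0.2]
gripper_width: 63.9
grasp_force: 0.0
```

Run:
```python
from bench import arm
from h import *
print(arm.read_state()['position'])
p,d=arm.get_image("scene")
cv2.imwrite('pics/s4.png',cv2.resize(p[120:310,140:440,::-1],None,fx=2.5,fy=2.5))
c=arm.calibration("wrist");K,T=c['mtx'],c['cam_to_world'];p,d=arm.get_image("wrist")
h=cv2.cvtColor(p,cv2.COLOR_RGB2HSV);H,S,V=[h[...,i].astype(int) for i in range(3)]
P=pts(p,d,K,T,((H<8)|(H>172))&(S>150)&(V>50));print(len(P),np.percentile(P,[3,50,97],axis=0).round())
```

```text
[486.29440237 179.2475269  354.97485343]
1058 [[473. 166.  36.]
 [486. 180.  69.]
 [498. 193.  71.]]
```

View pics/s4.png

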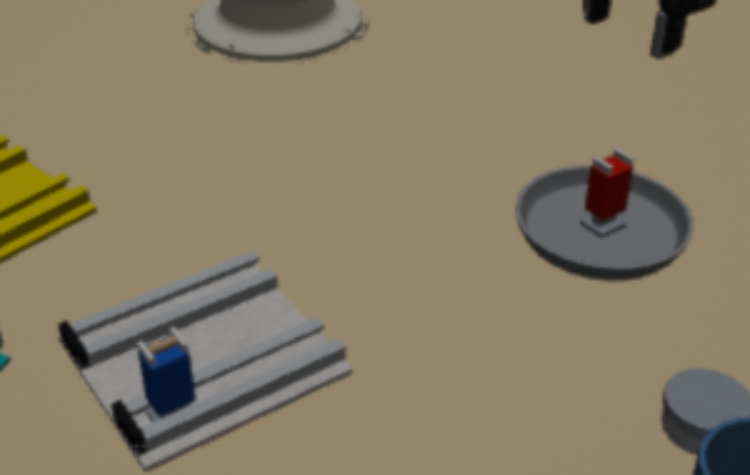

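The red holder stands upright at the dish's centre at (605,195), with its top at 70 mm as expected. The gripper is clear and blue is in place at (168,375).

```bash
python3 -c "
from bench import arm
print(arm.job_done())"
```

```text
the job is handed in; nothing more can be done
None
```

I slid the red holder off the open end of its track and left it standing upright and released in the middle of the grey dish, with the blue holder and the dish where they were; the job is handed in at about 11.5 s, but no verdict came back.

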